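# Seat the tracing template on its locating dowel and hold it down

## Task

The quatrefoil tracing template is hanging from the steel hook by the slot in its handle: take it by the handle, lift it up and off the hook, and lay it on the carving blank with its long side along the blank's long side, sliding it along the blank's long centre line until the hole in its underside drops over the dowel pin in the blank. Then press it flat and finish while still holding it by the handle and pressing it down on the blank with about a kilogram of push (roughly 10 N), ready to be traced round. Leave the mallet, the carved figure and the chisel where they are.

Things in the scene. Friction and masses are not known exactly. Their poses are not given: they have to be found in the camera images.
- template: Loose tracing template, 0.15-0.3 kg: four-lobed plywood plate 150 long (x), 122 wide (y), 12 thick. On its middle an upright flat handle, 36 wide along x (grip this width about 75 above the underside), 18 thick along y, top 98 above the underside, on a foot 60 x 30 up to 20 above it. Origin: centre of the plate's underside, z up. There the blind locating hole opens downward: 14.5 across, 12 deep
- hook_post: Fixed hook on a hardwood post 36 square, 175 tall. Origin: on the bench, straight below where the template hangs; z up. The post's axis is 108 from it on the +x side. From the post a steel rod 8 thick, axis 150 above the bench, runs level in the -x direction to 16 beyond the origin, then slopes up 10 to its tip, 28 beyond the origin
- hook (a point): Point on the hook rod's axis where the template hangs, 150 above the bench, axes as hook_post. At the start the slot's top edge rests on the rod here, the template's underside 65 above the bench and its x along the post's y within 3 degrees. To take it off, raise it 12 to 20 and draw it 60 or more in the post's -x direction
- blank: Fixed carving blank: pale board 190 long (x), 140 wide (y), 40 thick, between two low battens. Origin: centre of its underside, on the bench; z up. A wooden dowel pin, 12 across, top edge bevelled 1.5, stands 9 out of its top face: exactly on the long centre line (y = 0), somewhere within 10 either side of the middle along x
- slot_top (a point): Middle of the top edge of the hanging slot, 89 above the template's origin on its z axis, axes as the template's. The slot goes through the handle along y, 20 wide (x), 32 tall, from 57 to 89 above the underside
- blank_face (a point): Centre of the blank's top face, 40 above the bench; axes as blank. The pin can be seen from above until the template covers it. The template's underside rides on the pin's top, 9 above the face, until its hole is within about 1 of the pin's axis; then it can drop flat on the face
- mallet: Bystander: round carver's mallet standing on its head, 92 across, 240 tall; origin at the centre of its underside
- figure: Bystander: half-carved wooden figure on a 60 square base, 161 tall; origin at the centre of its underside
- chisel: Bystander: chisel lying on the bench, 212 long along its x, 24 thick; origin at its middle, on the bench

How it is judged:
By the outcome, as a careful person would: the job done as asked, in the order asked, and still so for the second after the job is handed in, while the arm keeps its last pose, push and grip.
It also fails if it takes over 54 s, if anything falls off the work surface, if the arm or the gripper's body presses on something with over 40 N, if the wrist force passes 120 N, or if a joint passes its speed limit or range.

## Robot

A 6-joint arm with a two-finger parallel gripper is mounted at the origin on the work surface. World frame = base frame: x ahead of the robot, y to its left, z up, the work surface at z = 0. Lengths are in mm, angles in rad, forces in N, time in s.
With the tool pointing down it reaches from about 425 to 1125 mm from the base axis. Payload 14.9 kg.
Tool frame: the origin (TCP) lies between the finger pads; the fingertips stand 19 mm ahead of it and the grasp point (between the pads) is the TCP; z points along the fingers, y is the line along which they close (so a half turn about z gives the same grasp; the last joint's range is limited). The gripper opens to 91 mm and grips with 3 to 60 N. Pads are 32 mm wide; open, the fingers measure 118 mm over their backs; the gripper's body (76 mm by 178 mm) begins 60 mm behind the grasp point.
Start: joints at [-1.161, 0.379, 1.734, -0, 1.028, -0.033], TCP at [299.927, -632.504, 232.932] pointing down, gripper open.
Joint ranges: [-2.77, 2.77], [-0.74, 2.19], [0, 2.66], [-1.06, 4.2], [0.31, 2.87], [-3.08, 3.08]. Speed limits (rad/s): [1.89, 1.89, 2.39, 3.14, 3.14, 3.14].

## Interface

Orientations are given as a unit quaternion [w, x, y, z].
In Python, from rig import env gives the robot as it stands. The module is installed in compiled form; this text tells all that it offers. Calls block until the motion is done:
- env.move_pose(position, orientation): joint-space move of the TCP to a pose.
- env.line_to(position, ori=None, velocity=150, max_force=None): straight line of the TCP; ori=None keeps the orientation; velocity is the mean speed in mm/s. With max_force (N) it stops when the force on the tool has changed by that much, and returns True; else False.
- env.set_joints(angles): joint-space move.
- env.open() and env.grasp(squeeze=None): open the fingers fully, or close them until they stop; squeeze is the grip in N (None keeps the last).
- env.sleep(seconds).
- env.solve_ik(position, orientation): joint angles nearest the present ones, or None.
- env.observe(): the state.
- env.camera(name): name is "side" or "top"; returns (picture, depth): 420x560x3 uint8, blue, green, red; 420x560 float32, mm along the optical axis (not along the pixel's ray), 0 where there is no reading.
- env.camera_info(name): a dict with "fx", "fy", "cx", "cy" (pixels), "rvec" (rotation vector, rad) and "tvec" (3), from world to camera coordinates, as OpenCV has them. Camera axes: x right, y down, z forward; pixel columns grow to the right and rows downward; lengths in mm; the calibration is good to about 2 mm. A picture is of the moment at which its call begins. camera_info takes no time and is no camera call.
A pose or a line that the arm cannot do raises env.Unreachable and nothing moves.
- env.job_done(): hands the job in; it is judged then, once.
Trained networks look in the newest picture that a camera, given by its name, has taken for a name from the list of things; names that differ only in an ending like _2 or _b are one class to them, and where a whole thing is asked for, a point or a joint stands for the part that bears it (a point fixed in the world has none). Each returns a list of dicts, best first, with "conf" (0 to 1); they miss things now and then, are a little off and sometimes report something else, mostly with a low value. They report only what shows in the picture. A call takes as long as a camera call.
- env.search_frame(camera, label): "box" ([centre column, centre row, width, height] as shares, 0 to 1, of the picture: columns of its width, rows of its height, round what is visible of it).
- env.tip_of(camera, label): "at" ([column, row] as shares, 0 to 1, of the picture: columns of its width, rows of its height: a listed point, or the origin of a listed thing).
The state is a dict: "t": time; "joint_positions": joint angles; "dq": joint speeds; "tau": joint torques, N m; "eef_pos": TCP position; "tool_rot": TCP orientation; "wrist_force": force on the tool from outside, world axes, zero at the start; "torque": the same for the moment, N m; "width": opening from 0.0 (shut) to 1.0 (fully open); "grip_force": force on a finger pad.
Only numpy, scipy, OpenCV 4.12 (cv2) and the standard library are available. Lean on these libraries where they do the work, as an engineer would, in place of code of your own. Each camera call takes 0.05 s, during which the arm holds its last target. There are 200 camera calls.

## Working session

There is one attempt and no reset: what is moved stays moved. The work goes in short steps, each a Python script; the robot and the scene stay as the last script left them, time stands still between calls to the robot, and variables do not carry over. Pictures are saved under pics/ and viewed, at most 10 in all, crops included, and the job is handed in when it is done.

```bash
mkdir -p pics; cat > h.py <<'E'
import numpy as np, cv2
from rig import env
from scipy.spatial.transform import Rotation as R
def cam(n):
    i=env.camera_info(n); K=np.array([[i['fx'],0,i['cx']],[0,i['fy'],i['cy']],[0,0,1.]])
    return K,cv2.Rodrigues(np.array(i['rvec'],float))[0],np.array(i['tvec'],float).reshape(3)
def onplane(n,u,v,z):
    K,Rm,t=cam(n); d=Rm.T@np.linalg.inv(K)@np.array([u,v,1.]); c=-Rm.T@t
    return c+d*(z-c[2])/d[2]
def cloud(n,dep):
    K,Rm,t=cam(n); v,u=np.indices(dep.shape)
    p=np.stack([(u-K[0,2])/K[0,0]*dep,(v-K[1,2])/K[1,1]*dep,dep],-1)
    return (p-t)@Rm
def quat(yaw): # tool down; tool y axis at angle yaw in world
    y=np.array([np.cos(yaw),np.sin(yaw),0]); z=np.array([0,0,-1.]); x=np.cross(y,z)
    q=R.from_matrix(np.stack([x,y,z],1)).as_quat(); return [q[3],q[0],q[1],q[2]]
E
python3 - <<'E'
from h import *
for n in('top','side'):
    p,d=env.camera(n); cv2.imwrite(f'pics/{n}0.png',p); np.save(n+'0.npy',d); np.save(n+'0p.npy',p)
    K,Rm,t=cam(n); print(n,K[0,0],(-Rm.T@t).round(),Rm[2].round(2))
    for l in['template','hook_post','hook','blank','slot_top','blank_face','mallet','figure','chisel']:
        r=env.tip_of(n,l)[:2]; print(l,[(round(a['at'][0]*560,1),round(a['at'][1]*420,1),round(a['conf'],2)) for a in r])
print(env.observe())
E
```

```text
top 481.57391203701485 [ 421.   33. 1131.] [ 0.16 -0.02 -0.99]
template [(387.6, 210.9, 0.94)]
hook_post [(379.4, 217.2, 0.89)]
hook [(398.0, 208.8, 0.7)]
blank [(186.0, 219.0, 0.63)]
slot_top [(395.2, 205.3, 0.8), (382.9, 215.9, 0.18)]
blank_face [(183.1, 214.6, 0.65)]
mallet [(242.7, 159.7, 0.74)]
figure [(315.2, 156.0, 0.71)]
chisel [(281.0, 271.3, 0.73)]
side 470.3348873009917 [ 400. -632.  784.] [ 0.2   0.67 -0.71]
template [(310.2, 326.7, 0.86)]
hook_post []
hook []
blank [(248.5, 182.5, 0.61)]
slot_top [(311.7, 295.8, 0.55)]
blank_face [(246.2, 170.7, 0.55)]
mallet [(320.4, 205.4, 0.97)]
figure [(353.9, 258.6, 0.94)]
chisel [(213.4, 263.1, 0.93)]
{'t': 1.0, 'joint_positions': array([-1.16132489e+00,  3.78884081e-01,  1.73417507e+00,  3.36842263e-05,
        1.02850036e+00, -3.32826332e-02]), 'dq': array([ 0.00083909, -0.00010648, -0.00070623, -0.00197256,  0.00070256,
       -0.00151365]), 'tau': array([ 1.23470552e-03, -7.63703656e+01, -4.34736085e+01,  6.51843566e-02,
        3.89666716e-02,  7.69672488e-05]), 'eef_pos': array([ 299.92474478, -632.52365114,  232.95526165]), 'tool_rot': array([1.35858234e-05, 9.75597922e-01, 2.19564783e-01, 1.72708446e-05]), 'wrist_force': array([-0.0167288 ,  0.03721774, -0.52657431]), 'torque': array([-0.01800143, -0.03003577, -0.04374058]), 'grip_force': 0.0, 'width': 0.9971642769333124}
```

View pics/top0.png

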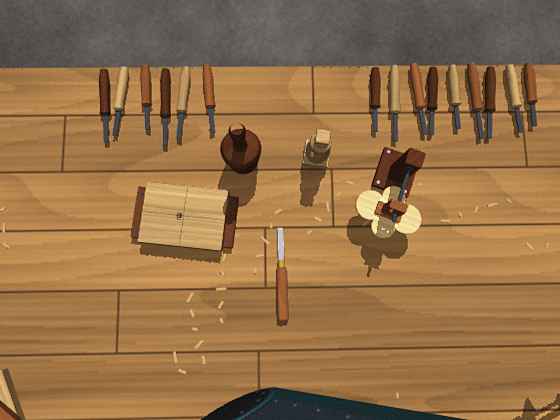

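View pics/side0.png

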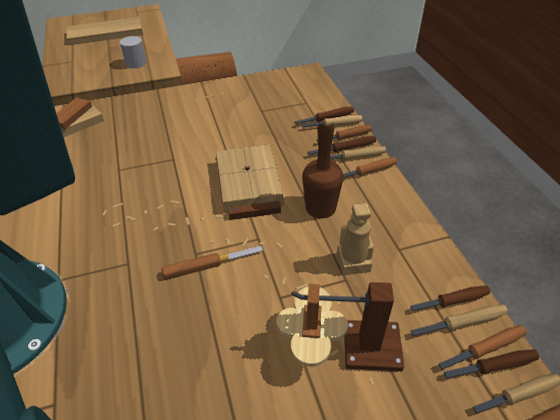

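The top view shows the blank at about (182,216) with its pin at (179,215). The template hangs at about (390,211), and the post top is near (412,160). The side view confirms this, with the rod running from the post through the handle at (313,298).

```bash
python3 - <<'E'
from h import *
d=np.load('top0.npy');P=cloud('top',d);p=np.load('top0p.npy')
def rect(m,name):
    m=m.astype(np.uint8); q=P[m>0]; c=cv2.minAreaRect(q[:,:2].astype(np.float32)); print(name,len(q),np.round(c[0],1),np.round(c[1],1),round(c[2],1),'med',np.median(q,0).round(1))
    return q
v,u=np.indices(d.shape); Z=P[...,2]
box=lambda a,b,c,e:(u>a)&(u<b)&(v>c)&(v<e)
q=rect(box(125,245,175,260)&(abs(Z-40)<5),'blankface')
rect(box(165,195,203,228)&(Z>44.5)&(Z<56),'pin')
rect(box(395,435,140,185)&(abs(Z-175)<5),'posttop')
rect(box(370,420,190,235)&(abs(Z-163)<5),'handletop')
rect(box(350,425,180,240)&(abs(Z-77)<5),'plate')
r=box(380,425,165,225)&(Z>140)&(Z<158); rect(r,'rod')
print(np.c_[u[r],v[r],P[r].round()][::6].astype(int).tolist())
for uv,z in (((179,215),49),((183.1,214.6),40),((395.2,205.3),154),((398,208.8),150)): print(onplane('top',*uv,z).round(1))
S=np.load('side0.npy');Q=cloud('side',S)
m=(abs(Q[...,2]-163)<4)&(v>270)&(v<310)&(u>295)&(u<330);q=Q[m];print('side handle',len(q),np.median(q,0).round(1),cv2.minAreaRect(q[:,:2].astype(np.float32)))
m=(abs(Q[...,2]-77)<4)&(v>270)&(v<370)&(u>265)&(u<355);q=Q[m];print('side plate',len(q),cv2.minAreaRect(q[:,:2].astype(np.float32)))
m=(abs(Q[...,2]-175)<4)&(v>270)&(v<310)&(u>360)&(u<400);q=Q[m];print('side post',len(q),cv2.minAreaRect(q[:,:2].astype(np.float32)))
m=(abs(Q[...,2]-40)<4)&(v>130)&(v<220)&(u>205)&(u<295);q=Q[m];print('side blank',len(q),cv2.minAreaRect(q[:,:2].astype(np.float32)))
m=(Q[...,2]>44.5)&(Q[...,2]<54)&(v>155)&(v<180)&(u>235)&(u<260);q=Q[m];print('side pin',len(q),q.mean(0))
a=cv2.resize(p[175:260,125:245],None,fx=6,fy=6,interpolation=2);cv2.imwrite('pics/b.png',a)
E
```

```text
blankface 4960 [569.4 226.8] [190.5 140.3] 83.1 med [567.7 226.9  39.3]
pin 14 [572.3 223.8] [42.  32.1] 13.9 med [567.3 231.3  46. ]
posttop 292 [ 664.2 -270.2] [36.4 36.5] 68.1 med [ 663.7 -270.   173.5]
handletop 176 [ 554.9 -229.7] [36.9 43.5] 68.7 med [ 566.1 -231.8  161.8]
plate 1673 [ 566.5 -233.9] [110.6 135.3] 10.1 med [ 559.5 -226.1   75.7]
rod 238 [ 592.1 -242.7] [ 35.8 121.6] 70.2 med [ 603.3 -247.   151.8]
[[401, 166, 654, -248, 146], [402, 167, 653, -251, 142], [404, 168, 648, -253, 150], [405, 169, 648, -257, 143], [411, 169, 644, -266, 157], [409, 170, 643, -262, 154], [416, 170, 644, -278, 150], [412, 171, 642, -270, 150], [407, 172, 639, -258, 154], [408, 173, 637, -260, 152], [406, 175, 634, -257, 149], [407, 176, 630, -257, 153], [405, 178, 627, -254, 151], [406, 179, 624, -255, 153], [404, 181, 620, -251, 153], [405, 182, 618, -253, 153], [403, 184, 614, -249, 149], [404, 185, 611, -250, 153], [402, 187, 607, -245, 155], [403, 188, 605, -247, 155], [401, 190, 602, -244, 150], [402, 191, 599, -245, 153], [403, 192, 597, -248, 151], [400, 194, 592, -240, 155], [401
[... 370 characters left out ...]
 551, -230, 153], [396, 215, 549, -230, 151], [396, 217, 544, -229, 155]]
[569.3 234.6  49. ]
[571.3 227.   40. ]
[ 568.9 -229.2  154. ]
[ 562.1 -235.7  150. ]
side handle 241 [ 565.9 -235.2  163.1] ((558.2205200195312, -231.23031616210938), (37.94175720214844, 35.66169738769531), 66.65227508544922)
side plate 2567 ((566.6036987304688, -235.0765380859375), (111.42098236083984, 137.31251525878906), 9.779083251953125)
side post 461 ((664.2664794921875, -271.4893798828125), (37.578369140625, 36.087406158447266), 69.5813217163086)
side blank 2967 ((568.3587646484375, 225.820068359375), (193.69284057617188, 139.7018280029297), 83.08345794677734)
side pin 9 [569.79154618 226.79967719  46.88215443]
```

View pics/b.png

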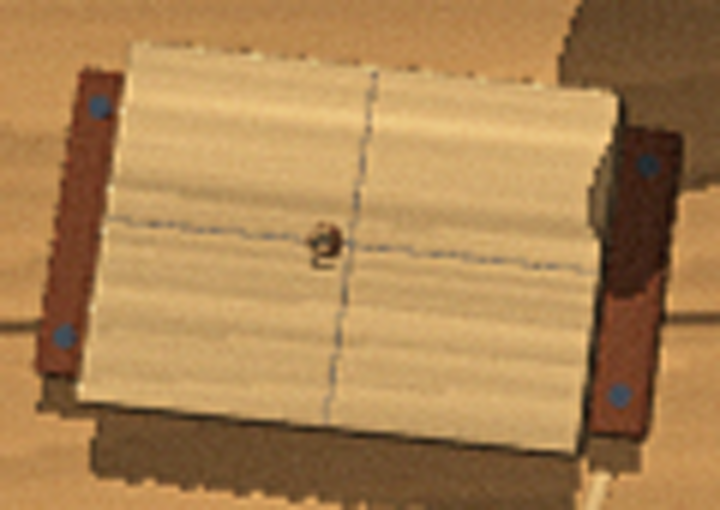

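The crop shows the pin at crop (325,240), which is full-image (178.8,214.6). The pencil cross is at crop (350,244), so the pin is a few mm towards +y of centre. Next I'll refine the handle position and grasp.

```bash
python3 - <<'E'
from h import *
pin=onplane('top',178.75,214.6,49);cr=onplane('top',182.9,215.2,40);a=np.radians(83.1);ex=np.array([np.cos(a),np.sin(a)]);ey=np.array([-ex[1],ex[0]])
print(pin,cr,'pin in blank',(pin[:2]-[569,226.3])@ex,(pin[:2]-[569,226.3])@ey)
b=np.radians(-20.8);px=np.array([np.cos(b),np.sin(b)]);py=np.array([-px[1],px[0]])
post=np.array([664.2,-270.8]);o=post-108*px;print('hook',o)
v,u=np.indices((420,560))
for n,bx in(('top',(375,415,195,225)),('side',(295,330,275,310))):
    P=cloud(n,np.load(n+'0.npy')); m=(P[...,2]>160.5)&(P[...,2]<167)&(u>bx[0])&(u<bx[1])&(v>bx[2])&(v<bx[3])
    q=P[m][:,:2]-o; print(n,m.sum(),np.percentile(q@px,[3,50,97]).round(1),np.percentile(q@py,[3,50,97]).round(1))
for l,uv in (('mallet',(242.7,159.7)),('figure',(315.2,156)),('chisel',(281,271))): print(l,onplane('top',*uv,0).round())
q=quat(np.radians(69.2)); 
for yaw in(69.2,-110.8): print(env.solve_ik([*o,140],quat(np.radians(yaw))), env.solve_ik([*pin[:2],115],quat(np.radians(yaw+13.9))))
E
```

```text
[570.19233302 235.15303045  49.        ] [569.92337723 227.39579177  40.        ] pin in blank 8.932154094938628 -0.12012227092118313
hook [ 563.23882695 -232.44844806]
top 127 [-26.8   3.1  12.3] [-16.8   0.4  16.8]
side 230 [-5.2  3.7 11.8] [-18.8  -1.7  16. ]
mallet [708.  93.   0.]
figure [716. -82.   0.]
chisel [441.   5.   0.]
[-4.29654862e-01  3.64454160e-01  1.95882836e+00 -4.44089210e-16
  8.18310130e-01 -1.63742270e+00] [ 3.53372782e-01  4.12060699e-01  1.94851603e+00 -4.44089210e-16
  7.81015928e-01 -1.09699583e+00]
[-4.29654862e-01  3.64454160e-01  1.95882836e+00 -4.44089210e-16
  8.18310130e-01  1.50416995e+00] [ 3.53372782e-01  4.12060699e-01  1.94851603e+00 -4.44089210e-16
  7.81015928e-01  2.04459683e+00]
```

```bash
python3 - <<'E'
from h import *
b=np.radians(-20.8);px=np.array([np.cos(b),np.sin(b)])
g=np.array([563.2,-232.6])+3*px; q=quat(np.radians(69.2))
env.move_pose([*g,235],q)
print(env.line_to([*g,140],velocity=90,max_force=15))
o=env.observe();print(o['eef_pos'],o['wrist_force'],o['t'])
env.grasp(40); env.sleep(.2)
o=env.observe();print(o['eef_pos'],o['wrist_force'],o['torque'],o['width']*91,o['grip_force'],o['t'])
for n in('side','top'): cv2.imwrite(f'pics/{n}1.png',env.camera(n)[0])
E
```

```text
False
[ 566.3639299  -233.81926569  140.6129626 ] [ 0.59645914 -0.99913641  0.00680941] 3.9583
[ 566.00950354 -233.69290336  139.98789732] [-0.46189141 -0.1522674  -0.60345073] [-0.03609401 -0.15967478  0.00878302] 35.72803971304843 39.99938786029816 5.0417
```

View pics/side1.png

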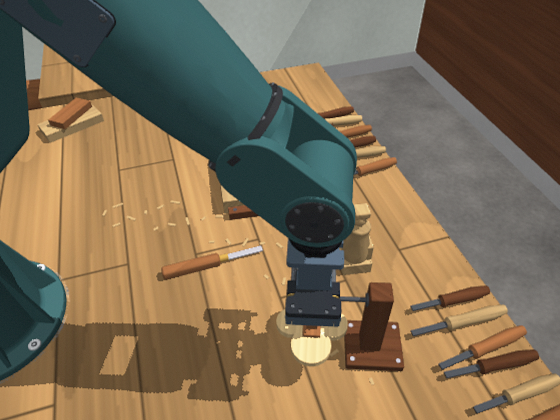

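The side view shows the fingers on the handle at about (313,310), with a measured grip width of 35.7 mm. I'll lift 16 mm, draw it off the hook and carry it over the blank.

```bash
python3 - <<'E'
from h import *
b=np.radians(-20.8);px=np.array([np.cos(b),np.sin(b)])
g=env.observe()['eef_pos'].copy()
def st(): o=env.observe();print(o['eef_pos'].round(1),o['wrist_force'].round(2),o['torque'].round(2),round(o['width']*91,1),round(o['t'],2))
env.line_to([g[0],g[1],156],velocity=40); st()
e=g[:2]-85*px
print(env.line_to([*e,156],velocity=70,max_force=15)); st()
env.line_to([*e,190],velocity=100)
a=np.radians(83.1);ex=np.array([np.cos(a),np.sin(a)])
c=np.array([569.,226.3])-8*ex
q=quat(a)
env.move_pose([c[0]-20,c[1]-80,190],q); env.line_to([*c,160],velocity=120); env.sleep(.4); st()
for n in('side','top'):
    p,d=env.camera(n); cv2.imwrite(f'pics/{n}2.png',p); np.save(n+'2.npy',d)
    print(n,[(round(x['at'][0]*560,1),round(x['at'][1]*420,1),round(x['conf'],2)) for x in env.tip_of(n,'template')[:2]])
A=cv2.imread('pics/side2.png')[90:270,150:350];B=cv2.imread('pics/top2.png')[130:310,90:290]
cv2.imwrite('pics/c2.png',np.hstack([cv2.resize(A,(400,360)),cv2.resize(B,(400,360))]))
E
```

```text
[ 566.1 -233.7  156.2] [-0.08  0.04 -1.8 ] [ 0.08 -0.14  0.04] 35.9 5.69
False
[ 486.9 -203.7  156. ] [ 0.15 -0.77 -1.04] [ 0.06 -0.15  0.04] 35.8 7.06
[568.1 218.2 160.2] [ 0.83 -1.49 -1.71] [ 0.11 -0.17  0.  ] 35.6 10.14
side [(213.1, 265.2, 0.71), (246.3, 158.1, 0.66)]
top []
```

View pics/c2.png

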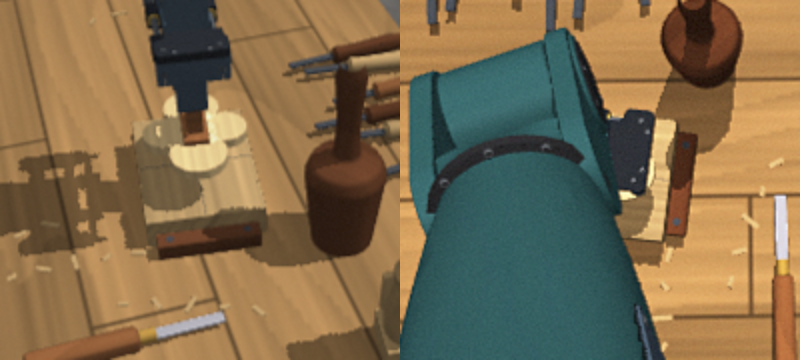

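The left half is the side view, with the plate level over the blank. In the right half, the top view is blocked by the arm. I'll measure the plate's lateral offset and tilt from the side depth.

```bash
python3 - <<'E'
from h import *
a=np.radians(83.1);ex=np.array([np.cos(a),np.sin(a)]);ey=np.array([-ex[1],ex[0]])
P=cloud('side',np.load('side2.npy')); P0=cloud('side',np.load('side0.npy'))
tcp=np.array([568.1,218.2])
m=(abs(P[...,2]-97)<5)&(np.hypot(P[...,0]-tcp[0],P[...,1]-tcp[1])<90)
q=P[m]; A=np.c_[(q[:,:2]-tcp)@ex,(q[:,:2]-tcp)@ey,np.ones(len(q))]
s=np.linalg.lstsq(A,q[:,2],rcond=None)[0]; print(len(q),'tilt',s)
x,y=A[:,0],A[:,1]
print('x ext',np.percentile(x,[.3,1,99,99.7]).round(1),'y ext',np.percentile(y,[.3,1,99,99.7]).round(1))
# lobes on long ends: lateral centre
for lo,hi in((-80,-50),(50,80),(-80,-60),(60,80)):
    k=(x>lo)&(x<hi); print(lo,hi,k.sum(),np.percentile(y[k],[1,99]).round(1), cv2.minEnclosingCircle(np.c_[x,y][k].astype(np.float32)) if k.sum() else '')
m=(abs(P0[...,2]-40)<4)&(np.hypot(P0[...,0]-569,P0[...,1]-226)<130); r=P0[m]; r=r[:,:2]-[569,226.3]
X,Y=r@ex,r@ey
print('blank side',np.percentile(X,[.3,1,99,99.7]).round(1),np.percentile(Y,[.3,1,99,99.7]).round(1), np.median(P0[m][:,2]))
for lo in range(-80,80,40): k=(X>lo)&(X<lo+40);print(lo,Y[k].min().round(1),Y[k].max().round(1))
T=cloud('top',np.load('top0.npy'));m=(abs(T[...,2]-40)<5)&(np.hypot(T[...,0]-569,T[...,1]-226)<130); r=T[m][:,:2]-[569,226.3];X,Y=r@ex,r@ey
for lo in range(-80,80,40): k=(X>lo)&(X<lo+40);print('top',lo,Y[k].min().round(1),Y[k].max().round(1))
E
```

```text
1034 tilt [ 3.80834041e-03 -1.41864327e-03  9.69495363e+01]
x ext [-75.8 -74.3  59.4  63.7] y ext [-59.4 -57.7  56.6  58.6]
-80 -50 198 [-28.7  30. ] ((-51.93647384643555, -0.3920869827270508), 31.019906997680664)
50 80 31 [-32.2  27.8] ((52.35100173950195, -2.376162528991699), 30.35150718688965)
-80 -60 119 [-25.3  26.2] ((-60.28108215332031, -0.500762939453125), 27.169191360473633)
60 80 10 [-28.6  21.8] ((61.269752502441406, -3.4015588760375977), 25.387102127075195)
blank side [-96.3 -95.2  92.1  94.2] [-68.7 -67.8  69.   69.9] 39.90081263069049
-80 -69.0 70.3
-40 -69.2 70.2
0 -69.0 70.1
40 -69.3 70.4
top -80 -70.1 69.9
top -40 -69.9 69.8
top 0 -70.1 69.7
top 40 -70.5 69.7
```

```bash
cat > s.py <<'E'
from h import *
a=np.radians(83.1);ex=np.array([np.cos(a),np.sin(a)]);ey=np.array([-ex[1],ex[0]])
def W(x,y,z): return [*(np.array([569.,226.3])+x*ex+y*ey),z]
def st():
    o=env.observe(); f=o['wrist_force']; r=o['eef_pos'][:2]-[569,226.3]
    return r@ex,r@ey,o['eef_pos'][2],f[2],f[:2]@ex,f[:2]@ey,o['t']
def show(s=''): print(s,np.round(st(),2))
E
python3 - <<'E'
from s import *
env.line_to(W(-3,1,130),velocity=60); env.sleep(.3); show('pre'); b=st()[3]
print(env.line_to(W(-3,1,118),velocity=12,max_force=5)); show('contact'); zc=st()[2]; env.sleep(.2); show()
z=zc; x=-3; dropped=False
while x<18 and not dropped:
    x+=1; env.line_to(W(x,1,z),velocity=12); s=st(); F=s[3]-b
    print(np.round(s,1),round(z,1))
    if s[2]<zc-3: dropped=True
    if F<4: z-=min(.6,.15*(6-F))
    elif F>9: z+=.3
    if st()[6]>24: break
print(dropped)
E
```

```text
pre [-2.9700e+00  8.7000e-01  1.3029e+02 -1.2000e+00 -2.5000e-01  9.0000e-02
  1.1300e+01]
True
contact [ -3.     0.92 123.97   5.41  -0.23   1.04  11.9 ]
 [-3.0000e+00  9.6000e-01  1.2397e+02  6.1800e+00 -1.1500e+00 -4.0000e-02
  1.2100e+01]
[ -1.8   0.8 124.    0.8   0.2  -1.1  12.4] 124.0
[-1.500e+00  7.000e-01  1.239e+02  1.090e+01 -6.300e+00 -1.000e-01
  1.260e+01] 123.4
[ -0.2   0.7 124.    7.3  -4.3  -0.   12.9] 123.7
[  0.7   0.8 123.9   6.5  -5.    0.7  13.1] 123.7
[  1.7   0.8 123.9   7.8  -5.4  -0.9  13.4] 123.7
[  3.    1.  124.    3.   -1.4  -0.   13.6] 124.0
[  4.    1.  123.9   1.7  -2.3  -0.4  13.9] 124.0
[ 5.100e+00  1.000e+00  1.236e+02  4.000e+00 -2.900e+00  1.000e-01
  1.410e+01] 123.5
[  6.2   1.1 123.3  -1.    0.6  -0.2  14.4] 123.5
[  7.1   1.1 122.7  -1.3   1.1  -0.5  14.6] 122.9
[  7.9   1.2 122.1  -1.9  -0.2  -0.5  14.9] 122.3
[  9.    1.  121.6  -1.9  -0.4  -0.3  15.1] 121.7
[ 10.    1.  121.1  -0.7  -0.2  -0.2  15.4] 121.1
[ 1.080e+01  1.000e+00  1.205e+02  1.000e-01 -2.600e+00 -2.000e-01
  1.560e+01] 120.5
True
```

The template dropped over the pin. I'll back off to the middle of the play and lower it to the face.

```bash
python3 - <<'E'
from s import *
env.line_to(W(9.5,1,120),velocity=12); env.sleep(.2); show()
print(env.line_to(W(9.5,1,110),velocity=12,max_force=6)); show('contact'); env.sleep(.3); show()
cv2.imwrite('pics/s3.png',cv2.resize(env.camera('side')[0][90:270,150:350],None,fx=3,fy=3))
E
```

```text
[ 9.5500e+00  9.6000e-01  1.2004e+02 -1.0000e+00 -2.0000e-02  2.6000e-01
  1.6100e+01]
True
contact [  9.46   0.99 115.05   6.63  -1.06   0.68  16.62]
 [  9.45   1.   115.04   6.82  -0.27   1.34  16.92]
```

View pics/s3.png

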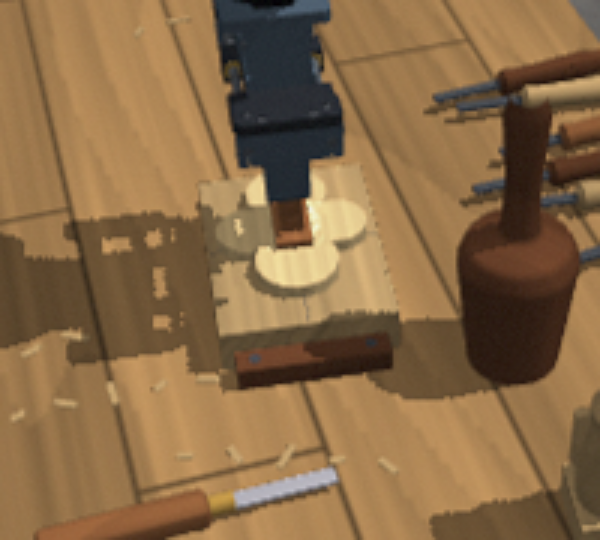

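The template is flat on the face: the TCP is at 115.0 (40 + 75), and the side view shows it seated squarely. Next I'll trim the push to about 10 N.

```bash
python3 - <<'E'
from s import *
x,y,z0=st()[:3]; z=z0
for i in range(14):
    env.line_to(W(9.45,1.0,z),velocity=10); env.sleep(.25); F=np.mean([st()[3] for _ in range(1)]); print(round(z,2),round(F,2))
    if 8.6<F<9.8: 
        env.sleep(.5); F=st()[3]; print('hold',F)
        if 8.3<F<10: break
    z-=np.clip((9.2-F)*.04,-.3,.3)
show(); env.sleep(.5); show(); o=env.observe();print(o['width']*91,o['grip_force'])
E
```

```text
115.06 0.79
114.76 6.55
114.65 7.78
114.59 9.07
hold 8.243219454298144
114.56 8.72
hold 9.507636771664965
 [  9.49   0.9  115.05   9.51  -1.87   3.14  20.47]
 [  9.46   0.89 115.05   9.18  -2.65   2.47  20.97]
35.51169743853374 40.0031054019928
```

```bash
python3 - <<'E'
from s import *
print(env.job_done()); show()
E
```

```text
the job is handed in; nothing more can be done
None
the job is handed in; nothing more can be done
```

The template is off the hook and seated flat over the dowel pin; I handed the job in at about 21 s, still gripping the handle and pressing down with roughly 10–11 N.

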